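# Roll the copper offcut up to its seat

## Robot

A 6-joint arm with a two-finger parallel gripper is mounted at the origin on the work surface. World frame = base frame: x ahead of the robot, y to its left, z up, the work surface at z = 0. Lengths are in m, angles in rad, forces in N, time in s.
With the tool pointing down it reaches from about 0.375 to 0.975 m from the base axis. Payload 3.8 kg.
Tool frame: the origin (TCP) lies midway between the tips of the shut fingers; the grasp point (between the pads) lies 19 mm behind it (manip.hold_point_z is the distance from the TCP to the grasp point, in m); z points along the fingers, y is the direction in which the jaws open and shut (so a half turn about z gives the same grasp; the last joint's range is limited). The gripper opens to 85 mm and grips with 20 to 120 N. Pads are 22 mm wide; open, the fingers measure 114 mm over their backs; the gripper's body (76 mm by 85 mm) begins 54 mm behind the grasp point. The pads swing forward as they close: fully open they stand 13 mm farther back than shut.
Start: joints at [-1.266, 0.264, 1.604, -0, 1.274, -0.037], TCP at [0.226, -0.636, 0.209] pointing down, gripper open.
Joint ranges: [-2.63, 2.63], [-0.94, 2.18], [0.31, 2.57], [-1.31, 4.45], [0, 2.66], [-2.55, 2.55]. Speed limits (rad/s): [2.57, 2.57, 3.14, 3.14, 3.14, 3.14].

## Interface

Orientations are given as a unit quaternion [w, x, y, z].
In Python, from cell import manip gives the robot as it stands. The module is installed in compiled form; this text tells all that it offers.
- The arm moves only by the shell command python3 -m pendant 'ROWS' [FORCE]. ROWS is JSON, a list of rows, each an object with "claw": the gripper command: -1 is shut, 1 is fully open, values between are in proportion; "xyz": the shift along the tool's x, y, z in cm, a list of three; "turn": the turn, a rotation vector about the tool's x, y, z in rad, a list of three. In form: [{"claw": claw, "xyz": [dx, dy, dz], "turn": [rx, ry, rz]}, ...]. A call has 1 to 20 rows; each row shifts and turns the commanded pose from where the row before left it, along the tool's axes as they then stand; what a row does not reach is not made up. A row lasts 1/8 s, in which the tool goes at most 62.5 mm and 10.7 degrees, less where a joint would pass 70% of its speed; a pose out of reach is approached as far as the arm can. A call is refused whole if a number of a shift passes 6.25 or a number of a turn 0.188, either way. A call with a gripper value outside its range is refused whole. The fingers move at their own pace and stop on an object; FORCE is the grip in N (left out, the last holds). Time passes only in rows, so rows that do not move let the fingers close. It gives the time, the measured TCP pose, the force and the opening at its end, in the units of the state.
- manip.sense(): the state, without advancing time (a new reading comes with each control period).
- manip.grab_frame(name): name is "scene" or "top" or "wrist"; returns a dict with "frame" (420x560x3 uint8, red, green, blue), "fx", "fy", "cx", "cy" (pixels), "dist_coeffs" ([k1, k2, p1, p2, k3] as OpenCV has them; the pictures are not rectified), "R" (3x3) and "t" (3): a world point X has camera coordinates R X + t. Camera axes: x right, y down, z forward; pixel columns grow to the right and rows downward; lengths in m; the calibration is good to about 2 mm. A picture is of the moment at which its call begins. There is no depth.
- manip.sign_off(): hands the job in, once; it reports no verdict.
Trained networks look in a picture, given as the dict that the camera call returned (one of the last four; its "shot" number tells which), for a name from the list of things; names that differ only in an ending like _2 or _b are one class to them, and where a whole thing is asked for, a point or a joint stands for the part that bears it (a point fixed in the world has none). Each returns a list of dicts, best first, with "p" (0 to 1); they miss things now and then, are a little off and sometimes report something else, mostly with a low value. They report only what shows in the picture. A call takes as long as a camera call. They do not tell look-alikes from the thing itself.
- manip.recognise(picture, thing): "xy" ([column, row] in pixels, amid what is visible of it).
- manip.regions_of(picture, thing): "region" (420x560 bool, what is visible of it) and "xy" ([column, row] in pixels, amid what is visible of it).
The state is a dict: "time_s": time; "joints": joint angles; "qvel": joint speeds; "effort": joint torques, N m; "eef_pos": TCP position; "ee_rot": TCP orientation; "contact_force": force on the tool from outside, world axes, zero at the start; "wrist_torque": the same for the moment, N m; "width": finger opening in m.
Only numpy, scipy, OpenCV 4.12 (cv2) and the standard library are available. Lean on these libraries where they do the work, as an engineer would, in place of code of your own. Each camera call takes 0.05 s, during which the arm holds its last target.

## Task

On the garage table a two-lane sloped rack holds two short pipe offcuts at its low end. With the fingertips, push the copper one gently up its lane, never flicking it or letting it race back down, over the crest and into the dip, where it must lie still against the yellow end stop after you let go and move clear. Only push it, do not lift it; leave the grey offcut lying at the low end and leave everything else on the table where it is.

Things in the scene. Friction and masses are not known exactly. Their poses are not given: they have to be found in the camera images.
- rack: Fixed rack, 242 mm long, 164 mm wide, with two parallel open lanes 76 mm wide (centre lines at y = +40 and -40 mm). Origin on the table under its middle; x points uphill along the lanes, y to the left, z up. Green lane walls and divider, 4 mm thick, stand only 14 mm above the lane floor. Both lanes climb from a low kerb to a crest, then dip to a yellow end stop.
- slope (a point): Lane floor at the low end, midway between the lanes (rack x = -115, y = 0, z = 30 mm); x runs up the 9 degree slope along the floor, y is the rack's y, z is square to the sloping floor. The green kerb just below it (rack x = -121 to -115 mm) has its top at rack z = 42 mm.
- crest (a point): Lane floor at the crest, midway between the lanes: rack x = 70, y = 0, z = 59 mm; the 9 degree slope ends here and the floor dips at 12 degrees to x = 115, z = 50 mm, where the upright yellow end stop (top at z = 88 mm) closes both lanes.
- seat_left (a point): Where the middle of an offcut comes to lie in the dip of the left (+y) lane, against the end stop: rack x = 91, y = 40, z = 79 mm.
- seat_right (a point): The same for the right (-y) lane: rack x = 91, y = -40, z = 79 mm.
- copper_pipe: Copper-coloured pipe offcut, 48 mm diameter, 70 mm long, 0.15 to 0.4 kg, smooth and slippery, lying across either lane, free to roll along it. Origin at its middle; y is the pipe's axis. Starts against the kerb, middle at rack x = -96, z = 57 mm; rolls back there if let go on the slope. Once its middle is past the crest (there at z = 83 mm) it rolls on into the dip by itself.
- grey_pipe: Grey steel pipe offcut of the same size and origin, at the low end of the other lane; to be left alone.
- post_cap: Black plastic post cap, 52 mm diameter, 41 mm high, standing beside the rack; origin under its middle. Leave alone.
- screwdriver: Screwdriver with orange handle lying beside the rack; origin under its middle. Leave alone.
- tape_measure: Grey tape measure, 66 x 34 x 62 mm high, standing beside the rack; origin under its middle. Leave alone.
- spray_can: Green and white spray can, 60 mm diameter, 150 mm high, standing beyond the end stop of the rack; origin under its middle. Leave alone.
- grinding_disc: Flat dark grinding disc, 114 mm diameter, 7 mm thick; origin under its middle. Leave alone.
- c_clamp: Blue C-clamp lying flat, about 120 mm long; origin on the table beneath its spine. Leave alone.
Mind the look-alikes: they are no part of the job. What is meant by the copper_pipe is not blue, and is the smaller of those in its own colour.

How it is judged:
At the end, for the whole second after the job is handed in: The copper offcut lies still in the dip of its lane, against the yellow end stop (its middle within about 5 mm of the seat point, square across the lane within 7 degrees), and the grey offcut is still at the low end of the other lane, within 12 mm of where it started (x of copper_pipe in the frame of rack between 0.085 and 0.096 m and z of copper_pipe in the frame of rack between 0.074 and 0.084 m and (y of copper_pipe in the frame of rack between 0.032 and 0.048 m or y of copper_pipe in the frame of rack between -0.048 and -0.032 m) and angle between the y axis of copper_pipe and the y axis of rack, either way round below 0.12 rad and linear speed of copper_pipe below 0.02 m/s and x of grey_pipe in the frame of rack below -0.085 m and distance of grey_pipe from where it was at the start of the episode below 0.012 m); the robot touches nothing.
It fails at once if the copper offcut is lifted more than 10 mm off the lane floor (z of copper_pipe in the frame of slope above 0.034 m).
It fails at once if the copper offcut is flicked or runs free (faster than 0.5 m/s) (linear speed of copper_pipe above 0.5 m/s).
It fails at once if the grey offcut is rolled or pushed away (more than 20 mm) (distance of grey_pipe from where it was at the start of the episode above 0.02 m).
It fails at once if another thing on the table is knocked or moved (more than 30 mm) (distance of any of post_cap, screwdriver, tape_measure, spray_can, grinding_disc, c_clamp from where it was at the start of the episode above 0.03 m).
It also fails if it takes over 35 s, if anything falls off the work surface, if the arm or the gripper's body presses on something with over 40 N, if the wrist force passes 120 N, or if a joint passes its speed limit or range.

## Working session

There is one attempt and no reset: what is moved stays moved. The work goes in short steps, Python scripts to look and compute and a shell command to move; the robot and the scene stay as the last step left them, time stands still between calls to the robot, and variables do not carry over. Pictures are saved under pics/ and viewed, and the job is handed in when it is done.

```bash
mkdir -p pics
python3 - <<'E'
from cell import manip
import cv2,json,pickle
d={}
for n in ("scene","top","wrist"):
    f=manip.grab_frame(n); d[n]=f
    cv2.imwrite(f"pics/{n}0.png",f["frame"][:,:,::-1])
    print(n,f["fx"],f["cx"],f["cy"],f["dist_coeffs"],f["t"])
    if n!="wrist":
        for t in ("copper_pipe","grey_pipe","rack"):
            print(t,[(r["xy"],round(r["p"],2)) for r in manip.recognise(f,t)])
pickle.dump(d,open("d0.pkl","wb"))
print(manip.sense())
E
```

```text
scene 491.72932237283385 274.1165539315309 202.61371159493623 [0.03143841 0.         0.         0.         0.        ] [-0.41011755 -0.30328943  1.50427113]
copper_pipe [([300.0, 162.8], 0.87), ([392.7, 155.7], 0.86), ([337.4, 144.7], 0.57)]
grey_pipe [([272.9, 164.2], 0.59)]
rack [([292.9, 204.8], 0.85), ([233.9, 184.8], 0.59)]
top 492.16383113024875 279.7434782458654 212.2456260671601 [0.03830207 0.         0.         0.         0.        ] [-0.02161927  0.56020477  1.54702556]
copper_pipe [([194.8, 216.6], 0.97), ([235.2, 217.2], 0.71), ([172.4, 171.0], 0.66)]
grey_pipe [([255.9, 237.2], 0.56)]
rack [([265.7, 203.4], 0.85)]
wrist 333.22932931589537 279.01419000420765 211.8907163711496 [-0.08239937  0.          0.          0.          0.        ] [-0.67516084 -0.04419895  0.38089585]
{'time_s': 0.45, 'joints': array([-1.26589814e+00,  2.64009276e-01,  1.60407054e+00, -8.32937183e-06,
        1.27369163e+00, -3.68865363e-02]), 'qvel': array([-0.0005447 , -0.00054173, -0.00037936,  0.00060349,  0.0027948 ,
       -0.00036184]), 'effort': array([-3.64231782e-04, -5.14305425e+01, -3.67117238e+01, -1.25094543e-04,
        3.61591854e-03,  1.92211746e-05]), 'eef_pos': array([ 0.22622969, -0.63591228,  0.20856785]), 'ee_rot': array([-8.80628719e-05,  9.85433191e-01,  1.70062981e-01, -1.58902258e-05]), 'contact_force': array([0.55769125, 0.19841556, 0.3425514 ]), 'wrist_torque': array([0.05760913, 0.00910644, 0.00400962]), 'width': 0.08549785272118325}
```

View pics/scene0.png

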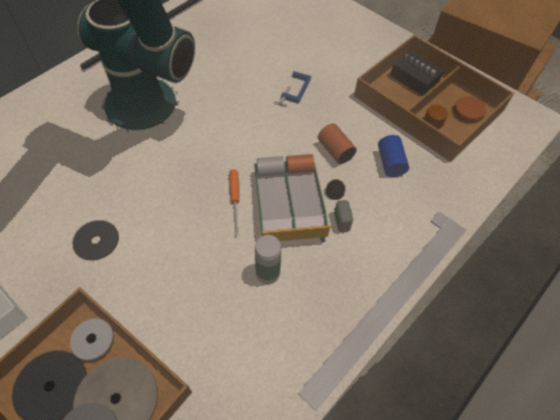

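View pics/top0.png

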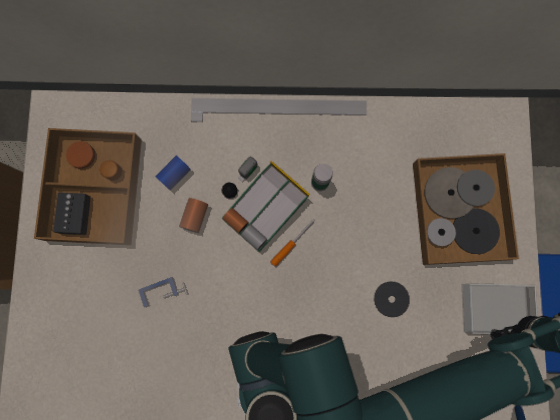

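Run:
```python
import cv2
a=cv2.imread("pics/top0.png")[110:310,120:350]; cv2.imwrite("pics/topc.png",cv2.resize(a,None,fx=3,fy=3,interpolation=cv2.INTER_CUBIC)[:600])
```

```text
(no output)
```

View pics/topc.png

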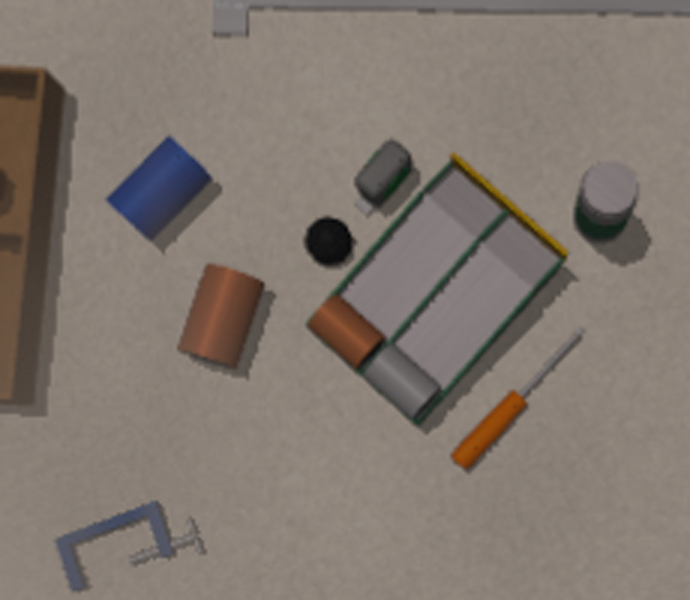

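Candidates in the top picture: the copper pipe in the rack (235,218), the larger copper pipe on the table (195,216) and a blue pipe (172,172). By the description I choose the small copper one in the rack, and the crop shows it against the kerb beside the grey one. Next I fit the rack pose.

```bash
cat > h.py <<'E'
import numpy as np,cv2
from scipy.optimize import least_squares
from scipy.spatial.transform import Rotation as Rn
def proj(f,X):
    K=np.array([[f["fx"],0,f["cx"]],[0,f["fy"],f["cy"]],[0,0,1.]])
    return cv2.projectPoints(np.atleast_2d(X).astype(float),cv2.Rodrigues(np.array(f["R"]))[0],np.array(f["t"],float),K,np.array(f["dist_coeffs"]))[0][:,0]
def ray(f,uv,z):
    K=np.array([[f["fx"],0,f["cx"]],[0,f["fy"],f["cy"]],[0,0,1.]])
    n=cv2.undistortPoints(np.array([[uv]],float),K,np.array(f["dist_coeffs"]))[0,0]
    R=np.array(f["R"]);c=-R.T@np.array(f["t"]);d=R.T@np.r_[n,1]
    return c+d*(z-c[2])/d[2]
def r2w(p,X):
    c,s=np.cos(p[2]),np.sin(p[2]);X=np.atleast_2d(X)
    return np.c_[p[0]+c*X[:,0]-s*X[:,1],p[1]+s*X[:,0]+c*X[:,1],X[:,2]]
def tool(q): return Rn.from_quat([q[1],q[2],q[3],q[0]]).as_matrix()
E
python3 - <<'E'
from h import *
import pickle
d=pickle.load(open("d0.pkl","rb")); f=d["top"]
a=ray(f,(271.7,162.3),.088);b=ray(f,(309,194),.088);c=ray(f,(222.7,218.3),.042);e=ray(f,(260,251.7),.042)
print(a,b,c,e, np.linalg.norm(a-b))
m=np.array([a,b,c,e])
X=np.array([[.121,.082,.088],[.121,-.082,.088],[-.121,.082,.042],[-.121,-.082,.042]])
y=(a+c)/2-(b+e)/2
p0=np.r_[m[:,:2].mean(0),np.arctan2(*( (a+b-c-e)[1::-1]))]
s=least_squares(lambda p:(r2w(p,X)-m)[:,:2].ravel(),p0);p=s.x
print(p,s.fun.reshape(-1,2)*1000)
np.save("p0.npy",p)
for n in("top","scene"):
    f=d[n];im=cv2.resize(f["frame"][:,:,::-1],None,fx=4,fy=4,interpolation=cv2.INTER_CUBIC)
    def pl(X,col):
        q=proj(f,r2w(p,X));cv2.polylines(im,[np.int32((q+.5)*4*8-4)],False,col,1,cv2.LINE_AA,3)
    pl(X[[0,1]],(0,0,255));pl([[.121,.082,.088],[.121,.082,0],[.121,-.082,0],[.121,-.082,.088]],(0,0,255));pl(X[[2,3]],(255,0,0))
    for yy in(.082,-.082,.002,-.002): pl([[-.121,yy,.042],[.07,yy,.073],[.115,yy,.064]],(255,255,0))
    for yy in(.04,-.04):
        pl([[-.096,yy-.035,.081],[-.096,yy+.035,.081]],(0,255,255))
    u=np.int32(proj(f,r2w(p,[0,0,.05]))[0]*4);
    cv2.imwrite(f"pics/fit_{n}.png",im[u[1]-300:u[1]+300,u[0]-350:u[0]+350])
E
```

```text
[0.71438718 0.01712088 0.088     ] [ 0.61354857 -0.10285897  0.088     ] [0.53764627 0.17256312 0.042     ] [0.43205224 0.04942161 0.042     ] 0.15672775071923434
[ 0.57440856  0.03406166 -0.70789399] [[ 5.26836369  0.56042509]
 [-0.5316052  -4.05593434]
 [-1.84610782  2.47509998]
 [-2.89065067  1.02040926]]
```

View pics/fit_top.png

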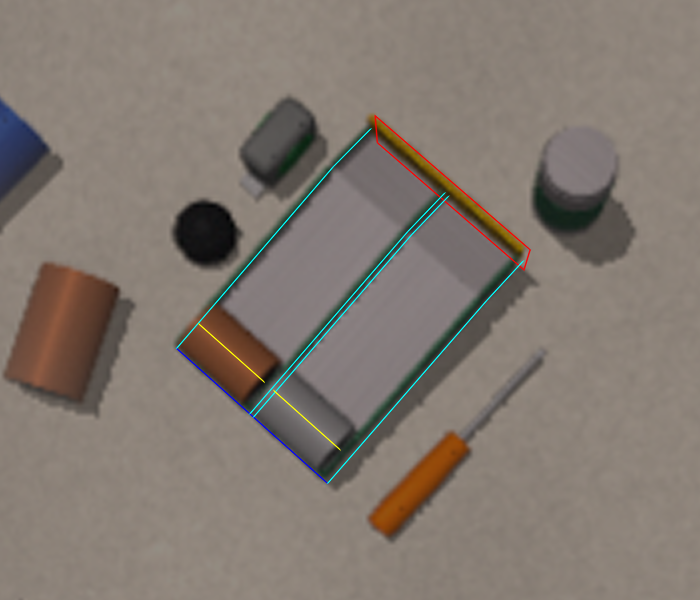

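View pics/fit_scene.png

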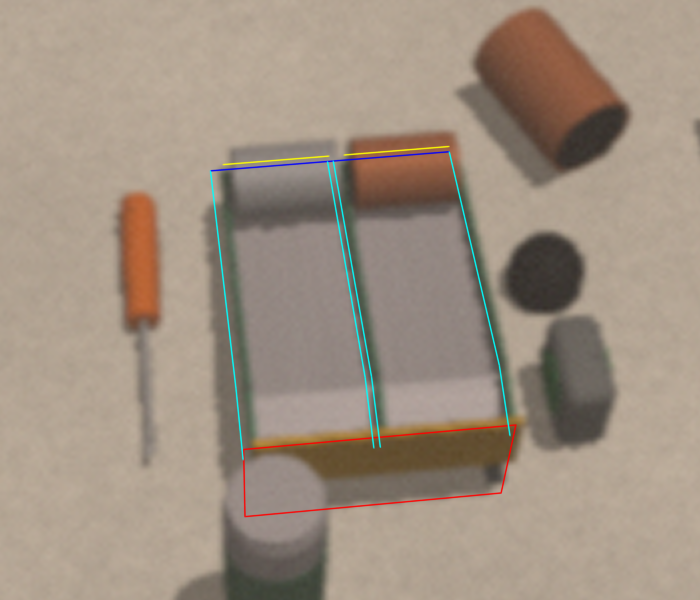

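Run:
```python
import pickle,cv2,numpy as np
d=pickle.load(open("d0.pkl","rb"))
for n,(x,y,w,h) in {"top":(215,155,105,100),"scene":(245,145,95,105)}.items():
    s=6 if n=="scene" else 6
    im=cv2.resize(d[n]["frame"][y:y+h,x:x+w,::-1],None,fx=s,fy=s,interpolation=cv2.INTER_CUBIC)
    im=np.clip(im.astype(float)*1.5,0,255).astype(np.uint8)
    for k in range(0,w,10): cv2.putText(im,str(x+k),(k*s,8),0,.3,(255,255,255));cv2.line(im,(k*s+3,10),(k*s+3,14),(255,255,255))
    for k in range(0,h,10): cv2.putText(im,str(y+k),(0,k*s+6),0,.3,(255,255,255))
    cv2.imwrite(f"pics/z_{n}.png",im[:600])
```

```text
(no output)
```

View pics/z_top.png

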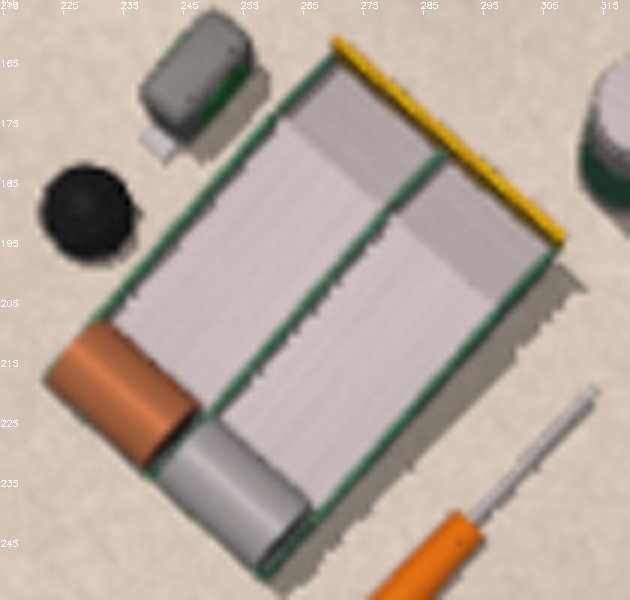

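View pics/z_scene.png

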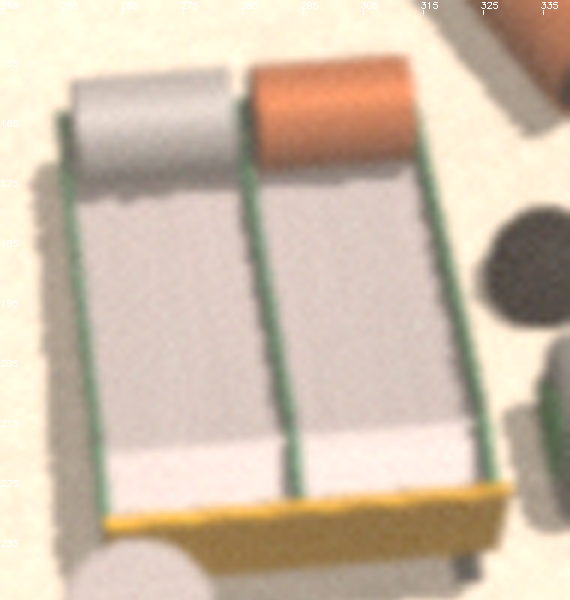

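Run:
```python
from h import *
import pickle
d=pickle.load(open("d0.pkl","rb"))
T=[((334,37),(.121,.078,.088)),((565,236),(.121,-.078,.088)),((43,377),(-.121,.082,.042)),((264,580),(-.121,-.082,.042)),((272,117),(.07,.082,.073)),((445,152),(.115,0,.064)),((283,117),(.07,.078,.059)),((390,210),(.07,0,.073))]
S=[((105,520),(.118,-.078,.088)),((512,488),(.118,.078,.088)),((103,447),(.07,-.078,.059)),((62,112),(-.121,-.082,.042)),((243,98),(-.121,0,.042)),((492,482),(.115,.080,.064)),((294,497),(.115,0,.064)),((303,432),(.07,.002,.059)),((470,424),(.07,.078,.059))]
def g(L,o): return (np.array([l[0] for l in L])+.5)/6-.5+o, np.array([l[1] for l in L])
D=[("top",)+g(T,(215,155)),("scene",)+g(S,(245,145))]
for use in (D[:1],D[1:],D):
    s=least_squares(lambda p:np.concatenate([(proj(d[n],r2w(p,X))-u).ravel() for n,u,X in use]),np.load("p0.npy"),loss="soft_l1")
    print(s.x)
    for n,u,X in D: print(n,(proj(d[n],r2w(s.x,X))-u).round(1).tolist())
p=s.x;np.save("p.npy",p)
print("copper",r2w(p,[-.096,.04,.057]),"seat",r2w(p,[.091,.04,.079]), "cam",[-np.array(d[n]["R"]).T@np.array(d[n]["t"]) for n in("top","scene")])
```

```text
[ 0.57650861  0.03689212 -0.71444766]
top [[1.7, 0.1], [-0.2, -0.9], [-0.8, 0.5], [-0.1, 0.6], [0.5, -1.3], [0.0, -0.0], [-0.2, 0.5], [-0.2, -0.1]]
scene [[0.3, 0.2], [-2.9, 0.1], [-1.1, 1.2], [-2.0, -0.1], [-2.2, -0.0], [0.0, 4.9], [0.6, 5.1], [-2.5, 1.1], [-0.2, -0.1]]
[ 0.57727734  0.04067544 -0.72902551]
top [[1.1, -0.0], [-1.3, -0.6], [-2.1, -0.4], [-1.9, 0.3], [-0.2, -1.6], [-0.8, 0.1], [-0.9, 0.2], [-1.1, -0.1]]
scene [[0.8, -0.9], [-2.3, -0.2], [-0.3, 0.1], [-0.2, -1.2], [-0.4, -0.7], [0.6, 4.5], [1.2, 4.4], [-1.6, 0.4], [0.7, -0.4]]
[ 0.5769424   0.03908234 -0.72320829]
top [[1.4, 0.1], [-0.8, -0.7], [-1.5, -0.0], [-1.2, 0.4], [0.1, -1.5], [-0.4, 0.0], [-0.6, 0.3], [-0.7, -0.1]]
scene [[0.6, -0.4], [-2.6, -0.0], [-0.6, 0.6], [-0.9, -0.8], [-1.1, -0.4], [0.4, 4.7], [0.9, 4.7], [-2.0, 0.7], [0.3, -0.3]]
copper [[0.53144424 0.13260195 0.057     ]] seat [[0.67163559 0.00884661 0.079     ]] cam [array([ 0.31362636, -0.02242939,  1.61515334]), array([ 1.01219194, -0.50551687,  1.1148689 ])]
```

Run:
```python
from h import *
from cell import manip
p=np.load("p.npy");s=manip.sense();R=tool(s["ee_rot"])
g=r2w(p,[-.155,.04,.209])[0];print(g,R.T@(g-s["eef_pos"])*100, R.round(3).tolist())
```

```text
[0.48721275 0.17164776 0.209     ] [ 5.16558102e+01 -6.73374485e+01 -3.12342707e-02] [[0.942, 0.335, -0.0], [0.335, -0.942, 0.0], [-0.0, -0.0, -1.0]]
```

```bash
python3 -m pendant '[{"claw":-0.4,"xyz":[3.7,-4.8,0],"turn":[0,0,0]},{"claw":-0.4,"xyz":[3.7,-4.8,0],"turn":[0,0,0]},{"claw":-0.4,"xyz":[3.7,-4.8,0],"turn":[0,0,0]},{"claw":-0.4,"xyz":[3.7,-4.8,0],"turn":[0,0,0]},{"claw":-0.4,"xyz":[3.7,-4.8,0],"turn":[0,0,0]},{"claw":-0.4,"xyz":[3.7,-4.8,0],"turn":[0,0,0]},{"claw":-0.4,"xyz":[3.7,-4.8,0],"turn":[0,0,0]},{"claw":-0.4,"xyz":[3.7,-4.8,0],"turn":[0,0,0]},{"claw":-0.4,"xyz":[3.7,-4.8,0],"turn":[0,0,0]},{"claw":-0.4,"xyz":[3.7,-4.8,0],"turn":[0,0,0]},{"claw":-0.4,"xyz":[3.7,-4.8,0],"turn":[0,0,0]},{"claw":-0.4,"xyz":[3.7,-4.8,0],"turn":[0,0,0]},{"claw":-0.4,"xyz":[3.7,-4.8,0],"turn":[0,0,0]},{"claw":-0.4,"xyz":[3.6,-4.9,0],"turn":[0,0,0]}]' 20
python3 -m pendant '[{"claw":-0.4,"xyz":[0,0,0],"turn":[0,0,-0.173]},{"claw":-0.4,"xyz":[0,0,0],"turn":[0,0,-0.173]},{"claw":-0.4,"xyz":[0,0,0],"turn":[0,0,-0.173]},{"claw":-0.4,"xyz":[0,0,0],"turn":[0,0,-0.173]},{"claw":-0.4,"xyz":[0,0,0],"turn":[0,0,-0.173]},{"claw":-0.4,"xyz":[0,0,0],"turn":[0,0,-0.173]},{"claw":-0.4,"xyz":[0,0,0],"turn":[0,0,-0.173]},{"claw":-0.4,"xyz":[0,0,0],"turn":[0,0,-0.173]},{"claw":-0.4,"xyz":[0,0,0],"turn":[0,0,-0.173]},{"claw":-0.4,"xyz":[0,0,0],"turn":[0,0,-0.173]},{"claw":-0.4,"xyz":[0,0,0],"turn":[0,0,-0.173]},{"claw":-0.4,"xyz":[0,0,0],"turn":[0,0,-0.173]},{"claw":-0.4,"xyz":[0,0,0],"turn":[0,0,0]}]'
cat > st.py <<'E'
from h import *
from cell import manip
import sys,pickle
p=np.load("p.npy");s=manip.sense();R=tool(s["ee_rot"])
c,sn=np.cos(p[2]),np.sin(p[2]);Rr=np.array([[c,-sn,0],[sn,c,0],[0,0,1]])
print("t",s["time_s"],"tcp rack mm",(Rr.T@(s["eef_pos"]-np.r_[p[:2],0])*1000).round(1),"F rack",(Rr.T@s["contact_force"]).round(1),"w",s["width"],"j",s["joints"].round(2))
print("tool in rack",(Rr.T@R).round(3).tolist())
if len(sys.argv)>2:
    for n in sys.argv[2:]:
        f=manip.grab_frame(n);pickle.dump(f,open(f"d_{n}_{sys.argv[1]}.pkl","wb"))
        if n=="wrist": im=f["frame"]
        else:
            u=proj(f,r2w(p,[0,0,.05]))[0].astype(int);im=cv2.resize(f["frame"][max(0,u[1]-75):u[1]+75,u[0]-100:u[0]+100],None,fx=4,fy=4,interpolation=cv2.INTER_CUBIC)
        cv2.imwrite(f"pics/{n}_{sys.argv[1]}.png",im[:,:,::-1])
E
python3 st.py 1 wrist top
```

```text
time_s: 2.2
eef_pos: [0.4883, 0.1735, 0.2092]
ee_rot: [0.0, 0.985, 0.17, 0.001]
contact_force: [0.1, -0.8, 0.5]
width: 0.0255
time_s: 3.82
eef_pos: [0.4878, 0.1714, 0.2089]
ee_rot: [0.0, 0.355, 0.935, 0.0]
contact_force: [-0.7, -0.2, -0.8]
width: 0.0255
t 3.825 tcp rack mm [-154.4   40.2  208.9] F rack [-0.4 -0.7 -0.8] w 0.025492560334051242 j [ 0.29 -0.04  1.94  0.    1.24 -0.56]
tool in rack [[-1.0, 0.002, 0.0], [0.002, 1.0, 0.0], [-0.0, 0.0, -1.0]]
```

View pics/wrist_1.png

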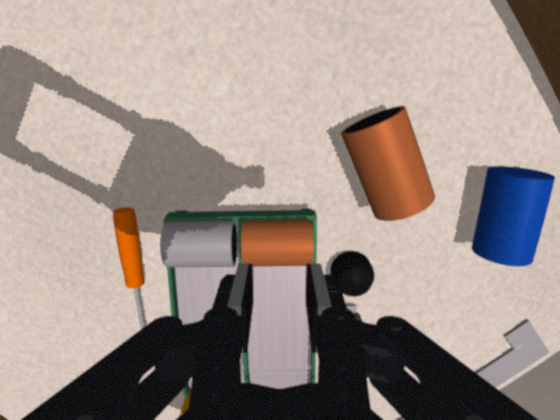

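View pics/top_1.png

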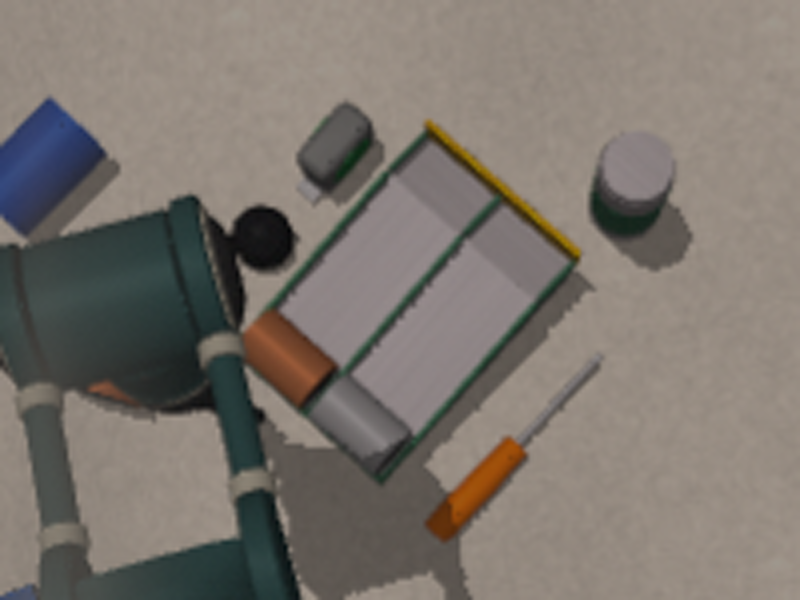

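The wrist picture shows the copper offcut at (277,243), the grey one at (200,244) and the kerb ends near (166,213) and (315,211). I'll check the rack fit against it.

Run:
```python
from h import *
import pickle
p=np.load("p.npy");f=pickle.load(open("d_wrist_1.pkl","rb"))
im=np.ascontiguousarray(f["frame"][:,:,::-1]);im=cv2.resize(im,None,fx=3,fy=3,interpolation=cv2.INTER_CUBIC)
for L,c in (([[-.121,.082,.042],[-.121,-.082,.042],[-.115,-.082,.042],[-.115,.082,.042]],(0,0,255)),([[-.096,.005,.057],[-.096,.075,.057]],(255,0,255)),([[-.115,.078,.044],[.07,.078,.073]],(255,255,0)),([[-.115,.082,.044],[.07,.082,.073]],(255,255,0)),([[-.115,0,.044],[.07,0,.073]],(255,255,0)),([[.07,.078,.059],[.07,.002,.059]],(0,255,255))):
    q=proj(f,r2w(p,L));print(q.round(1).tolist());cv2.polylines(im,[np.int32(q*3+1)],False,c,1,cv2.LINE_AA)
cv2.imwrite("pics/w1o.png",im[580:1180,400:1050])
```

```text
[[319.7, 214.6], [166.1, 214.9], [166.7, 220.1], [319.5, 219.9]]
[[246.6, 242.1], [313.7, 242.0]]
[[315.9, 220.5], [312.4, 375.2]]
[[319.7, 220.5], [315.8, 375.2]]
[[242.4, 220.7], [246.6, 375.3]]
[[311.4, 366.4], [249.2, 366.6]]
```

View pics/w1o.png

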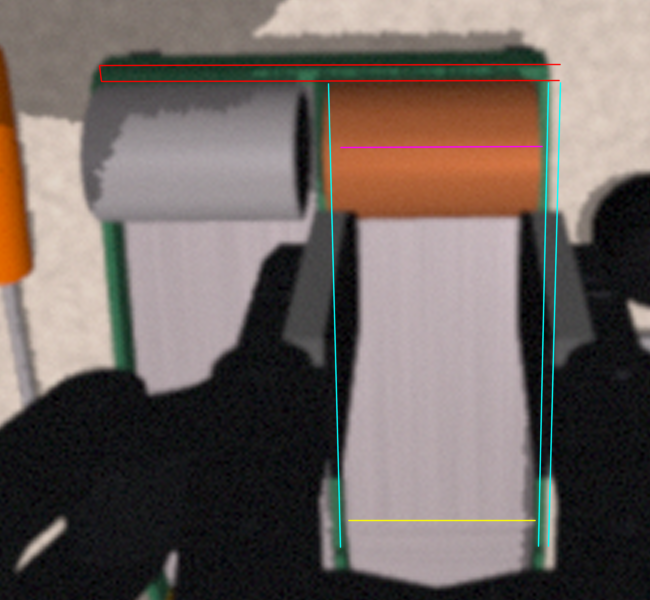

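```bash
python3 -m pendant '[{"claw":-0.4,"xyz":[0,-0.05,4],"turn":[0,0,0]},{"claw":-0.4,"xyz":[0,-0.05,4],"turn":[0,0,0]},{"claw":-0.4,"xyz":[0,0,4],"turn":[0,0,0]},{"claw":-0.4,"xyz":[0,0,2.5],"turn":[0,0,0]},{"claw":-0.4,"xyz":[0,0,1.2],"turn":[0,0,0]},{"claw":-0.4,"xyz":[0,0,0],"turn":[0,0,0]}]'
python3 st.py 2 wrist scene
```

```text
time_s: 4.68
eef_pos: [0.4867, 0.1705, 0.0512]
ee_rot: [-0.001, 0.354, 0.935, -0.0]
contact_force: [0.3, 0.8, 0.7]
width: 0.0256
t 4.675 tcp rack mm [-154.7   38.8   51.2] F rack [-0.2  0.8  0.7] w 0.02561965608061373 j [ 0.29  0.12  2.09  0.    0.93 -0.56]
tool in rack [[-1.0, 0.002, -0.001], [0.002, 1.0, -0.001], [0.001, -0.001, -1.0]]
```

View pics/wrist_2.png

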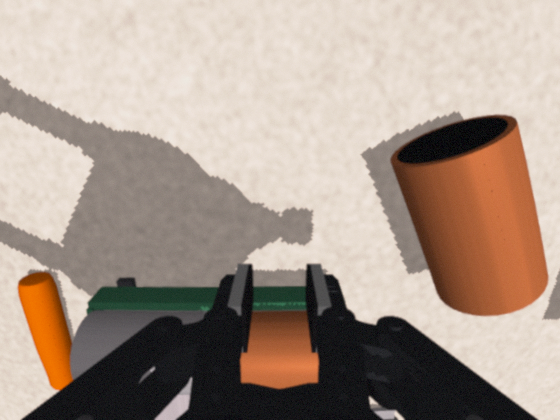

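View pics/scene_2.png

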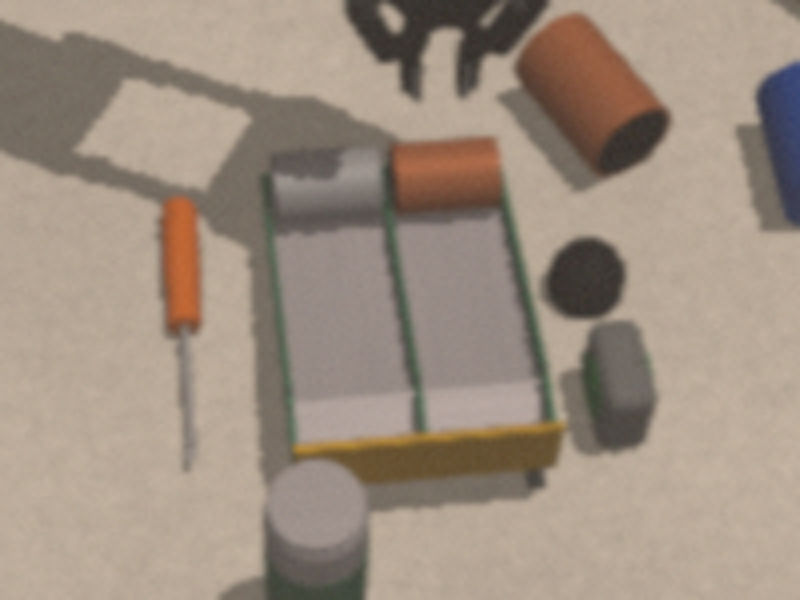

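```bash
python3 -m pendant '[{"claw":-0.4,"xyz":[-0.5,0,0.3],"turn":[0,0,0]},{"claw":-0.4,"xyz":[-0.6,0,0],"turn":[0,0,0]},{"claw":-0.4,"xyz":[-0.5,0,0],"turn":[0,0,0]},{"claw":-0.4,"xyz":[-0.4,0,0],"turn":[0,0,0]},{"claw":-0.4,"xyz":[-0.4,0,-0.06],"turn":[0,0,0]},{"claw":-0.4,"xyz":[-0.4,0,-0.06],"turn":[0,0,0]},{"claw":-0.4,"xyz":[-0.4,0,-0.06],"turn":[0,0,0]},{"claw":-0.4,"xyz":[-0.4,0,-0.06],"turn":[0,0,0]},{"claw":-0.4,"xyz":[0,0,0],"turn":[0,0,0]}]'
python3 st.py 3 wrist scene
```

```text
time_s: 5.9
eef_pos: [0.5143, 0.1469, 0.0518]
ee_rot: [-0.0, 0.354, 0.935, 0.0]
contact_force: [-2.3, 1.0, 4.7]
width: 0.0257
t 5.9 tcp rack mm [-118.3   39.3   51.8] F rack [-2.4 -0.8  4.7] w 0.02568314928576103 j [ 0.23  0.15  2.05  0.    0.94 -0.62]
tool in rack [[-1.0, 0.001, -0.0], [0.001, 1.0, 0.0], [0.0, 0.0, -1.0]]
```

View pics/wrist_3.png

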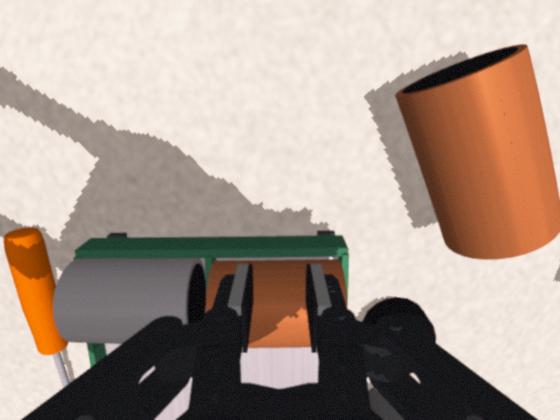

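View pics/scene_3.png

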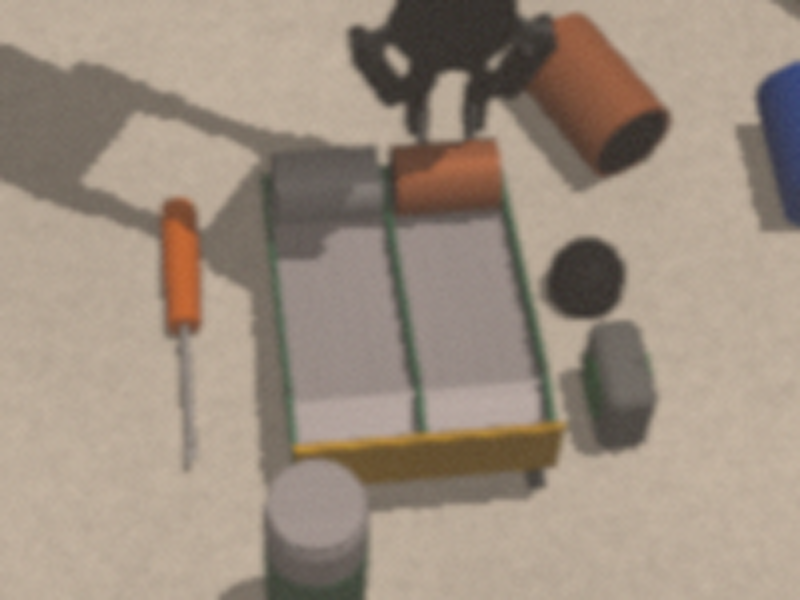

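Run:
```python
from h import *
import pickle
p=np.load("p.npy");
for k,tc in ((2,(-.1547,.0388,.0512)),(3,(-.1183,.0393,.0518))):
    f=pickle.load(open(f"d_wrist_{k}.pkl","rb"));c=-np.array(f["R"]).T@np.array(f["t"])
    print("cam rack",(np.array([[np.cos(p[2]),np.sin(p[2])],[-np.sin(p[2]),np.cos(p[2])]])@(c[:2]-p[:2])).round(3),c[2])
    for dz in (0,.005,.01,.02,.03): print(dz,proj(f,r2w(p,[[tc[0]+dx,tc[1]+dy,tc[2]+dz] for dx in(-.011,.011) for dy in(-.013,.013)])).round().tolist())
    im=cv2.resize(f["frame"][190:390,180:400,::-1],None,fx=3,fy=3,interpolation=cv2.INTER_CUBIC)
    for X in ([[-.121,.082,.042],[-.121,-.082,.042],[-.115,-.082,.042],[-.115,.082,.042]],):
        cv2.polylines(im,[np.int32((proj(f,r2w(p,X))-[180,190])*3+1)],True,(0,0,255))
    cv2.imwrite(f"pics/wz{k}.png",im)
```

```text
cam rack [-0.239  0.038] 0.2170916806272959
0 [[258.0, 240.0], [305.0, 240.0], [258.0, 276.0], [304.0, 276.0]]
0.005 [[257.0, 244.0], [306.0, 244.0], [258.0, 281.0], [305.0, 281.0]]
0.01 [[256.0, 248.0], [307.0, 248.0], [257.0, 285.0], [306.0, 285.0]]
0.02 [[255.0, 257.0], [308.0, 257.0], [256.0, 296.0], [307.0, 296.0]]
0.03 [[253.0, 267.0], [310.0, 267.0], [255.0, 307.0], [309.0, 307.0]]
cam rack [-0.203  0.038] 0.2176880856092199
0 [[257.0, 240.0], [305.0, 240.0], [258.0, 276.0], [304.0, 276.0]]
0.005 [[257.0, 244.0], [306.0, 244.0], [258.0, 281.0], [305.0, 281.0]]
0.01 [[256.0, 248.0], [307.0, 248.0], [257.0, 285.0], [306.0, 285.0]]
0.02 [[255.0, 257.0], [308.0, 257.0], [256.0, 296.0], [307.0, 296.0]]
0.03 [[254.0, 267.0], [310.0, 267.0], [255.0, 307.0], [309.0, 307.0]]
```

View pics/wz3.png

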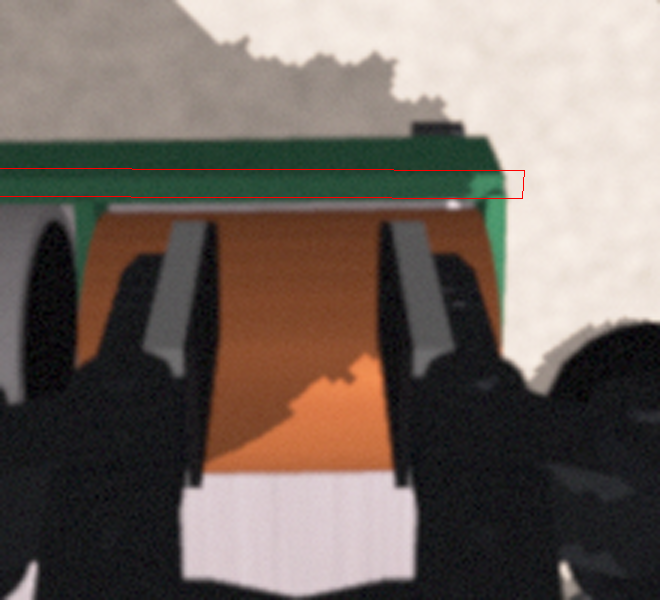

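View pics/wz2.png

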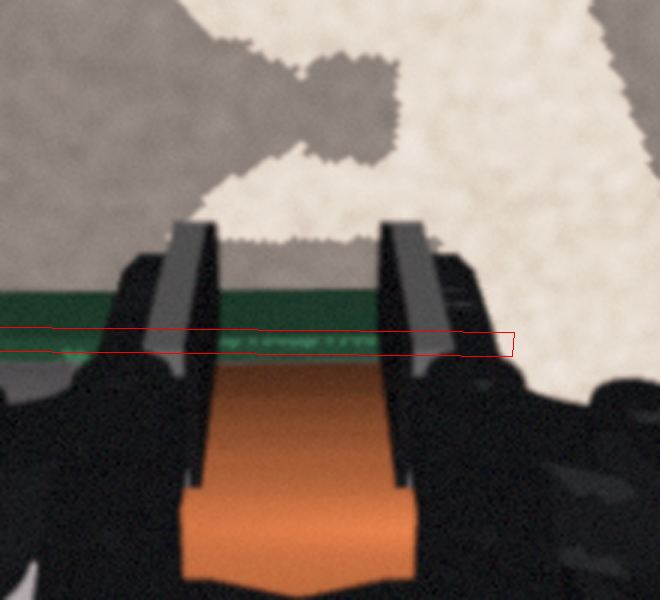

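Run:
```python
from h import *
import pickle
p=np.load("p.npy");f=pickle.load(open("d_scene_2.pkl","rb"))
u=proj(f,r2w(p,[0,0,.05]))[0].astype(int);o=np.array([u[0]-100,u[1]-75])
for dz in(0,.013,.026):print(dz,((proj(f,r2w(p,[[-.1547+dx,.0388+dy,.0512+dz] for dx in(-.011,.011) for dy in(-.02,.02)]))-o)*4).round().tolist())
```

```text
0 [[400.0, 100.0], [458.0, 97.0], [404.0, 126.0], [462.0, 122.0]]
0.013 [[401.0, 88.0], [459.0, 85.0], [405.0, 114.0], [463.0, 110.0]]
0.026 [[402.0, 76.0], [460.0, 72.0], [406.0, 101.0], [465.0, 98.0]]
```

Both cameras show the part-open fingertips about 26 mm behind the TCP. They are therefore riding on top of the pipe, which explains the upward force. I'll back off, go lower and push again.

```bash
python3 -m pendant '[{"claw":-0.4,"xyz":[0.2,0,0],"turn":[0,0,0]},{"claw":-0.4,"xyz":[0.3,0,0],"turn":[0,0,0]},{"claw":-0.4,"xyz":[0.6,0,0],"turn":[0,0,0]},{"claw":-0.4,"xyz":[1,0,0],"turn":[0,0,0]},{"claw":-0.4,"xyz":[1,0,0],"turn":[0,0,0]},{"claw":-0.4,"xyz":[0,0,1],"turn":[0,0,0]},{"claw":-0.4,"xyz":[0,0,1],"turn":[0,0,0]},{"claw":-0.4,"xyz":[0,0,0.4],"turn":[0,0,0]},{"claw":-0.4,"xyz":[0,0,0],"turn":[0,0,0]}]'
python3 st.py 4
python3 -m pendant '[{"claw":-0.4,"xyz":[-0.4,0,0],"turn":[0,0,0]},{"claw":-0.4,"xyz":[-0.5,0,0],"turn":[0,0,0]},{"claw":-0.4,"xyz":[-0.4,0,0],"turn":[0,0,0]},{"claw":-0.4,"xyz":[-0.3,0,0],"turn":[0,0,0]},{"claw":-0.4,"xyz":[-0.3,0,0],"turn":[0,0,0]},{"claw":-0.4,"xyz":[-0.3,0,-0.03],"turn":[0,0,0]},{"claw":-0.4,"xyz":[-0.3,0,-0.05],"turn":[0,0,0]},{"claw":-0.4,"xyz":[-0.3,0,-0.05],"turn":[0,0,0]},{"claw":-0.4,"xyz":[-0.3,0,-0.05],"turn":[0,0,0]},{"claw":-0.4,"xyz":[0,0,0],"turn":[0,0,0]}]'
python3 st.py 4 wrist scene
```

```text
time_s: 7.12
eef_pos: [0.4904, 0.167, 0.0263]
ee_rot: [-0.001, 0.354, 0.935, -0.0]
contact_force: [-0.3, 0.3, 0.7]
width: 0.0257
t 7.125 tcp rack mm [-149.5   38.7   26.3] F rack [-0.4  0.   0.7] w 0.025676380546065768 j [ 0.28  0.16  2.1  -0.    0.88 -0.57]
tool in rack [[-1.0, 0.001, -0.001], [0.001, 1.0, -0.001], [0.001, -0.001, -1.0]]
time_s: 8.38
eef_pos: [0.5145, 0.1466, 0.029]
ee_rot: [0.0, 0.354, 0.935, 0.0]
contact_force: [0.0, 0.5, 0.2]
width: 0.0258
t 8.375 tcp rack mm [-117.9   39.3   29. ] F rack [-0.3  0.4  0.2] w 0.025760151683729613 j [ 0.23  0.18  2.06 -0.    0.89 -0.62]
tool in rack [[-1.0, 0.001, 0.001], [0.001, 1.0, 0.0], [-0.001, 0.0, -1.0]]
```

View pics/wrist_4.png

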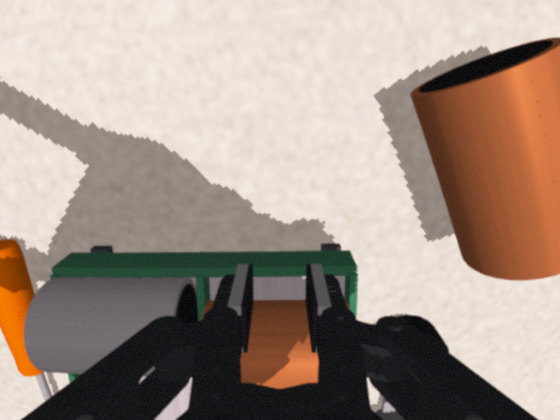

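View pics/scene_4.png

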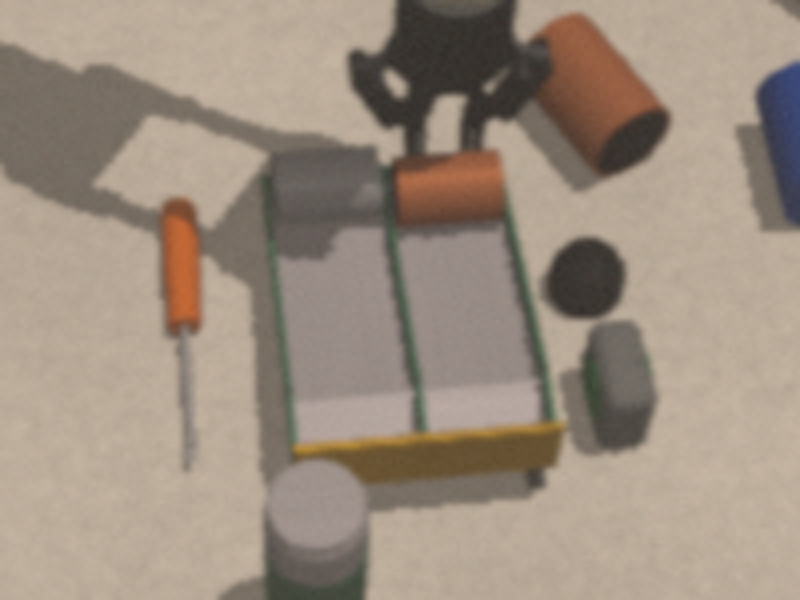

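```bash
python3 -m pendant '[{"claw":-0.4,"xyz":[-0.3,0,-0.05],"turn":[0,0,0]},{"claw":-0.4,"xyz":[-0.4,0,-0.06],"turn":[0,0,0]},{"claw":-0.4,"xyz":[-0.5,0,-0.08],"turn":[0,0,0]},{"claw":-0.4,"xyz":[-0.5,0,-0.08],"turn":[0,0,0]},{"claw":-0.4,"xyz":[-0.5,0,-0.08],"turn":[0,0,0]},{"claw":-0.4,"xyz":[-0.5,0,-0.08],"turn":[0,0,0]},{"claw":-0.4,"xyz":[-0.5,0,-0.08],"turn":[0,0,0]},{"claw":-0.4,"xyz":[-0.5,0,-0.08],"turn":[0,0,0]},{"claw":-0.4,"xyz":[-0.5,0,-0.08],"turn":[0,0,0]},{"claw":-0.4,"xyz":[-0.5,0,-0.08],"turn":[0,0,0]},{"claw":-0.4,"xyz":[-0.5,0,-0.08],"turn":[0,0,0]},{"claw":-0.4,"xyz":[-0.5,0,-0.08],"turn":[0,0,0]},{"claw":-0.4,"xyz":[-0.5,0,-0.08],"turn":[0,0,0]},{"claw":-0.4,"xyz":[-0.5,0,-0.08],"turn":[0,0,0]},{"claw":-0.4,"xyz":[-0.4,0,-0.06],"turn":[0,0,0]},{"claw":-0.4,"xyz":[-0.3,0,-0.05],"turn":[0,0,0]},{"claw":-0.4,"xyz":[-0.2,0,-0.03],"turn":[0,0,0]}]'
python3 st.py 5 wrist scene
```

```text
time_s: 10.6
eef_pos: [0.5711, 0.0964, 0.041]
ee_rot: [-0.0, 0.354, 0.935, 0.0]
contact_force: [-0.9, 1.0, 0.4]
width: 0.0255
t 10.6 tcp rack mm [-42.3  39.1  41. ] F rack [-1.3  0.2  0.4] w 0.0255370658390116 j [ 0.12  0.24  1.96  0.    0.94 -0.72]
tool in rack [[-1.0, 0.001, -0.0], [0.001, 1.0, -0.0], [0.0, -0.0, -1.0]]
```

View pics/wrist_5.png

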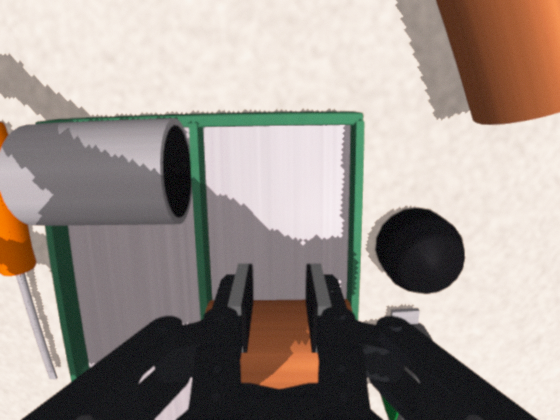

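View pics/scene_5.png

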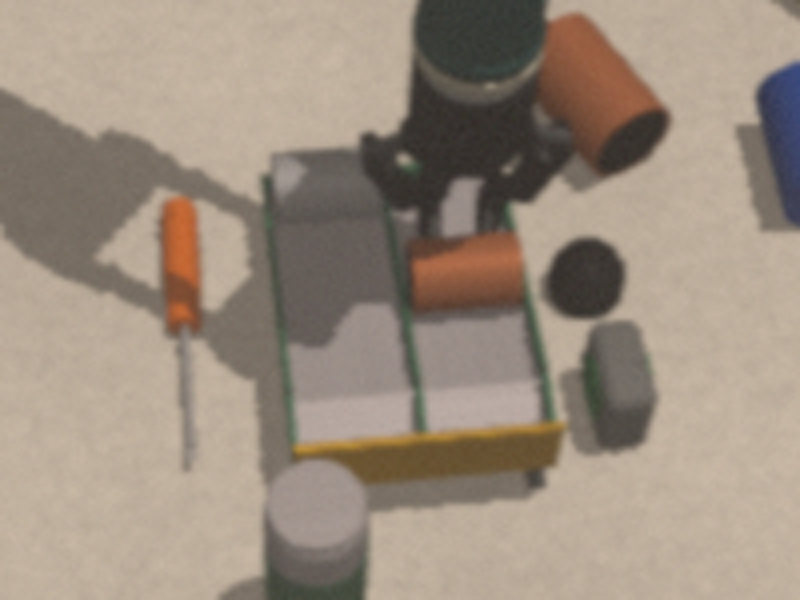

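```bash
python3 -m pendant '[{"claw":-0.4,"xyz":[-0.3,0,-0.05],"turn":[0,0,0]},{"claw":-0.4,"xyz":[-0.4,0,-0.06],"turn":[0,0,0]},{"claw":-0.4,"xyz":[-0.5,0,-0.08],"turn":[0,0,0]},{"claw":-0.4,"xyz":[-0.5,0,-0.08],"turn":[0,0,0]},{"claw":-0.4,"xyz":[-0.5,0,-0.08],"turn":[0,0,0]},{"claw":-0.4,"xyz":[-0.5,0,-0.08],"turn":[0,0,0]},{"claw":-0.4,"xyz":[-0.5,0,-0.08],"turn":[0,0,0]},{"claw":-0.4,"xyz":[-0.5,0,-0.08],"turn":[0,0,0]},{"claw":-0.4,"xyz":[-0.5,0,-0.08],"turn":[0,0,0]},{"claw":-0.4,"xyz":[-0.5,0,-0.08],"turn":[0,0,0]},{"claw":-0.4,"xyz":[-0.5,0,-0.08],"turn":[0,0,0]},{"claw":-0.4,"xyz":[-0.5,0,-0.08],"turn":[0,0,0]},{"claw":-0.4,"xyz":[-0.5,0,-0.08],"turn":[0,0,0]},{"claw":-0.4,"xyz":[-0.5,0,-0.08],"turn":[0,0,0]},{"claw":-0.4,"xyz":[-0.4,0,-0.06],"turn":[0,0,0]},{"claw":-0.4,"xyz":[-0.3,0,-0.05],"turn":[0,0,0]},{"claw":-0.4,"xyz":[-0.3,0,-0.05],"turn":[0,0,0]},{"claw":-0.4,"xyz":[-0.3,0,0],"turn":[0,0,0]},{"claw":-0.4,"xyz":[-0.3,0,0],"turn":[0,0,0]},{"claw":-0.4,"xyz":[0,0,0],"turn":[0,0,0]}]'
python3 st.py 6 wrist scene
```

```text
time_s: 13.2
eef_pos: [0.6335, 0.0413, 0.0533]
ee_rot: [0.0, 0.354, 0.935, -0.0]
contact_force: [-0.9, -0.6, 0.4]
width: 0.0255
t 13.2 tcp rack mm [40.9 39.  53.3] F rack [-0.2 -1.   0.4] w 0.025529618998010855 j [ 0.03  0.32  1.83 -0.    0.99 -0.82]
tool in rack [[-1.0, 0.001, 0.0], [0.001, 1.0, 0.0], [-0.0, 0.0, -1.0]]
```

View pics/wrist_6.png

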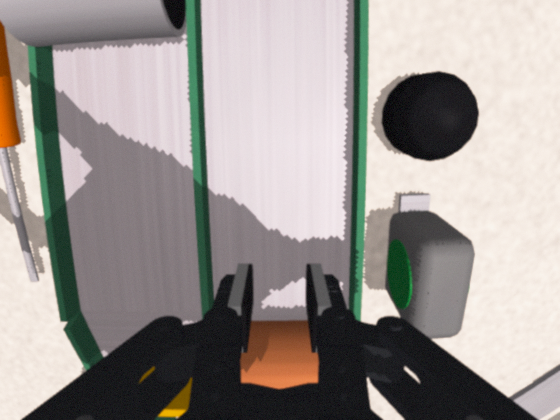

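View pics/scene_6.png

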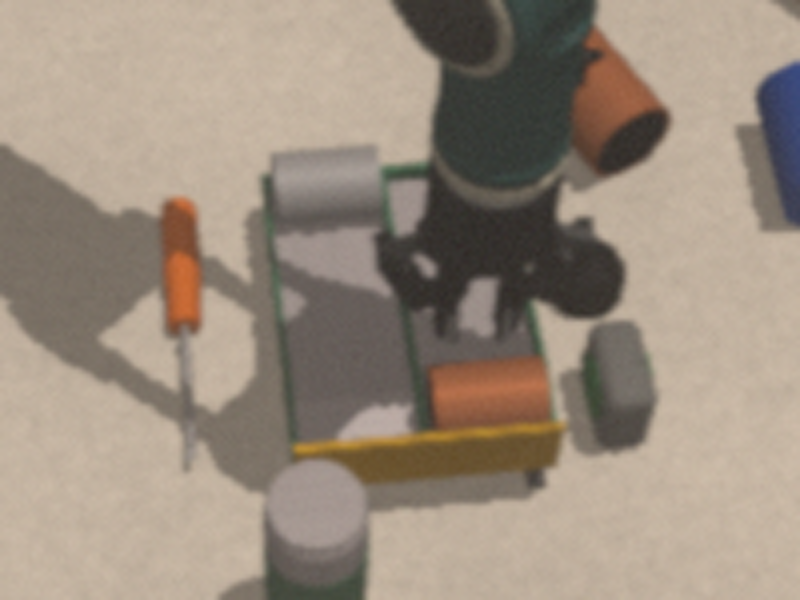

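The scene picture shows the copper pipe in the dip against the stop at (490,392), with a gap to the fingers at (445,330). The grey pipe is unmoved. I'll retreat straight back and up.

```bash
python3 -m pendant '[{"claw":-0.4,"xyz":[0.5,0,-0.5],"turn":[0,0,0]},{"claw":-0.4,"xyz":[1,0,-1],"turn":[0,0,0]},{"claw":-0.4,"xyz":[2,0,-3],"turn":[0,0,0]},{"claw":-0.4,"xyz":[3,0,-4],"turn":[0,0,0]},{"claw":-0.4,"xyz":[4,0,-4],"turn":[0,0,0]},{"claw":-0.4,"xyz":[4,0,-4],"turn":[0,0,0]},{"claw":-0.4,"xyz":[4,0,-2],"turn":[0,0,0]},{"claw":-0.4,"xyz":[4,0,0],"turn":[0,0,0]},{"claw":-0.4,"xyz":[0,0,0],"turn":[0,0,0]},{"claw":-0.4,"xyz":[0,0,0],"turn":[0,0,0]}]'
python3 st.py 7 top scene
python3 - <<'E'
from h import *
import pickle
p=np.load("p.npy")
for n in("top","scene"):
    f=pickle.load(open(f"d_{n}_7.pkl","rb"));hsv=cv2.cvtColor(f["frame"],cv2.COLOR_RGB2HSV)
    m=cv2.inRange(hsv,(4,100,40),(16,255,255))
    u=proj(f,r2w(p,[.091,.04,.079]))[0]
    k,l,st,ce=cv2.connectedComponentsWithStats(m)
    print(n,"seat proj",u.round(1),"blobs",[(ce[i].round(1).tolist(),int(st[i,4])) for i in range(1,k) if np.hypot(*(ce[i]-u))<25 and st[i,4]>20])
    for c,a in [(ce[i],st[i,4]) for i in range(1,k) if np.hypot(*(ce[i]-u))<25 and st[i,4]>20]:
        w=ray(f,c,.088);print("rack at z .088",np.array([[np.cos(p[2]),np.sin(p[2])],[-np.sin(p[2]),np.cos(p[2])]])@(w[:2]-p[:2]))
E
```

```text
time_s: 14.55
eef_pos: [0.4645, 0.1906, 0.2388]
ee_rot: [0.001, 0.354, 0.935, 0.0]
contact_force: [0.6, -0.4, 0.2]
width: 0.0256
t 14.55 tcp rack mm [-184.5   39.1  238.8] F rack [0.7 0.  0.2] w 0.025646542306005216 j [ 0.34 -0.09  1.93 -0.    1.3  -0.51]
tool in rack [[-1.0, -0.0, 0.001], [-0.0, 1.0, 0.001], [-0.001, 0.001, -1.0]]
top seat proj [274.1 176.1] blobs [([273.9, 175.3], 322)]
rack at z .088 [0.09109328 0.04044201]
scene seat proj [309.9 219.3] blobs [([310.9, 218.3], 471)]
rack at z .088 [0.0935282  0.04152559]
```

View pics/top_7.png

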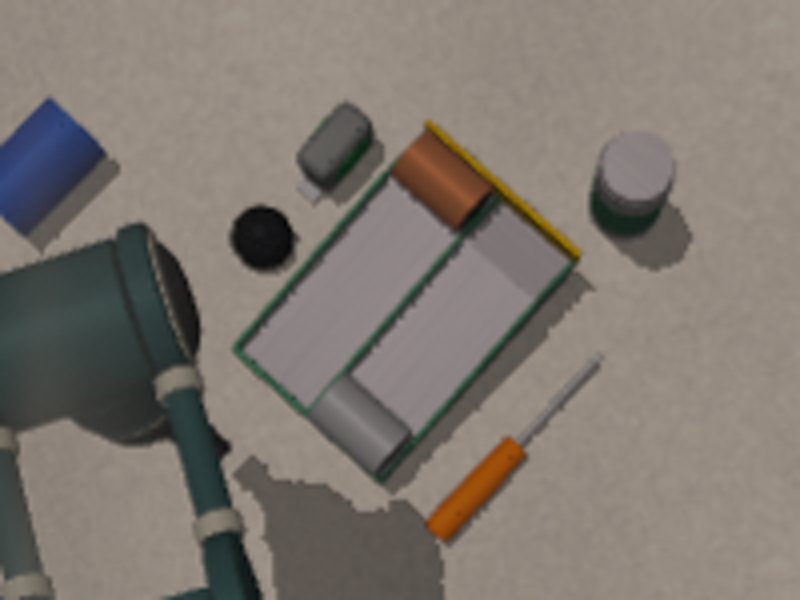

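View pics/scene_7.png

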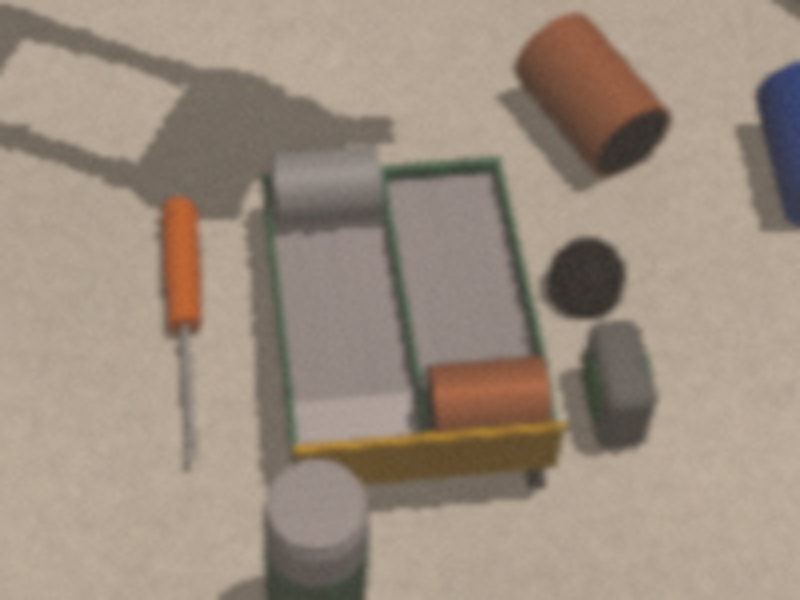

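The pipe lies square against the stop, everything else is in place, and the robot is clear, so I'm handing in.

```bash
python3 -c "
from cell import manip
print(manip.sign_off())"
```

```text
the job is handed in; nothing more can be done
None
```

I pushed the copper offcut up the left lane at about 40 mm/s with the part-open fingertips. It rolled over the crest into the dip by itself, and I backed off and handed in at about 14.7 s of the 35 s.

- **Copper pipe:** my last pictures show it square against the yellow stop. The middle of its colour patch falls about 1 pixel from where the seat point projects, in both cameras. The rack fit is only good to about 3 mm, so I can't confirm the position more finely than that.
- **Everything else:** the grey pipe and the neighbouring things near the rack look unmoved by eye. I did not measure them, and the grinding disc and clamp were outside the crops I viewed. The arm was clear of the table with no force on it.
- **First contact went wrong:** the part-open fingertips sit about 26 mm behind the TCP, so they first pressed on top of the pipe with about 5 N. I saw this in the force reading and the pictures, backed off, lowered the hand and pushed again. The pipe moved only a couple of millimetres then.
- **Not measured:** I have no reading of the pipe's top speed as it rolled into the dip, and sign-off reports no verdict.

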